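# Clamp an instrument case in the desktop engraver

### The job

Stand the aluminium case upright on the engraver's bed, between the two jaws under the gantry beam with its long sides facing them, then slide the moving jaw up by its black grip until the case is held firmly against the fixed jaw and stays held when you let go. Feel for the grip: the jaw must keep pressing on the case with a few newtons after release, but its thin walls dent if the jaw ever presses with more than 20 N. Leave the bottle, the cup and the screwdriver where they are.

Things in the scene. Friction and masses are not known exactly. Their poses are not given: they have to be found in the camera images.
- engraver: Desktop engraving machine, fixed. Origin: centre of its underside on the table; x away from the robot, y along the jaw track, z up. Grey bed 220 (x) x 500 (y) mm, top at z = 20 mm. Two dark uprights 60 (x) x 30 (y) mm at y = -235 and 235 mm carry the beam. A spindle is parked behind the beam at y = 145 to 205, x = 30 to 107 mm, above z = 100 mm.
- beam_edge (a point): Middle of the lower front edge of the aluminium gantry beam, at (-30, 0, 160) mm in the engraver's frame. The beam is 60 mm deep (x), 60 mm high and spans between the uprights over the jaws. No vertical gripper fits over the jaw's grip; a tool leaning back to the robot (fingers pointing forward and down, 35 to 45 degrees from vertical) does.
- stop_jaw: Fixed steel jaw on the bed, 95 (x) x 46 (y, with its backing block) x 28 (z) mm high, top 48 mm above the table. Its face is backed by stiff rubber that gives about 1 mm per 5 N (6 mm at most). Origin: foot of the middle of its clamping face, at rest at (0, 100, 20) mm in the engraver's frame; the face looks along -y, the jaw lies on its +y side.
- jaw: Moving steel jaw, slides along the engraver's y, +y closes. Origin: foot of the middle of its clamping face (looks to +y), on the bed, at y = -50 (open) to 80 mm in the engraver's frame. Jaw plate 95 (x) x 20 (y) x 28 mm high, behind it a 20 mm high sled to y = -105 mm. Slides stiffly (8 N dry friction), stays where left; after release it keeps up to 8 N of the force it was pressed on with.
- jaw_grip (a point): Top centre of the jaw's black upright grip, a fin 26 (x) x 14 (y) mm rising 42 mm above the sled (sled top 40 mm, fin top 82 mm above the table). It stands at x = -30, y = -85 mm from the jaw's origin, right under the beam's front edge.
- case: Closed thin-walled aluminium instrument case, a box 100 (x) x 45 (y) x 70 (z) mm with a dark lid seam and four screws on top, about 0.3 kg, loose, standing on the table. Origin: centre of its underside. In the clamp its 100 mm side lies along the engraver's x (either way round) and the jaws press on its 100 x 70 mm sides.
- bottle: Bystander: white bottle, 62 mm diameter, 170 mm high, standing. Origin: centre of its foot.
- cup: Bystander: black cup, 72 mm diameter, 100 mm high, standing. Origin: centre of its foot.
- screwdriver: Bystander: screwdriver 170 mm long, lying on the table along its own x. Origin: its middle on the table.
Not all that is in view belongs to the job. There is more than one size of the case; the one meant has the size given above.

How it is judged:
On the way, in this order (a step that is already met when the one before it is completed fails the run):
1. the case stands upright on the bed between the jaws (x of case in the frame of engraver between -0.06 and 0.06 m and y of case in the frame of engraver between -0.06 and 0.085 m and z of case in the frame of engraver between 0.015 and 0.024 m and angle between case's own z axis and vertical below 0.06 rad), for 0.2 s.
2. the case is clamped square between both jaws (all of step 1 and angle between the x axis of case and the x axis of engraver, either way round below 0.06 rad and contact force between each of jaw, stop_jaw and case above 3 N), for 0.3 s.
At the end, for the whole second after the job is handed in: The case stands upright (0.06 rad), flat on the bed (underside 15 to 24 mm up), square to the jaws (0.06 rad), at rest, its centre in the engraver's frame within 60 mm of x = 0 and from y = -60 to 85 mm; each jaw presses on it with more than 3 N (all of step 2 and linear speed of case below 0.01 m/s); the robot touches nothing.
It fails at once if the moving jaw presses on the case with more than 20 N (contact force between jaw and case above 20 N).
It fails at once if the bottle is moved more than 30 mm (distance of bottle from where it was at the start of the episode above 0.03 m).
It fails at once if the cup is moved more than 30 mm (distance of cup from where it was at the start of the episode above 0.03 m).
It fails at once if the screwdriver is moved more than 30 mm (distance of screwdriver from where it was at the start of the episode above 0.03 m).
It also fails if it takes over 64 s, if anything falls off the work surface, if the arm or the gripper's body presses on something with over 40 N, if the wrist force passes 120 N, or if a joint passes its speed limit or range.

### The arm

A 7-joint arm with a two-finger parallel gripper is mounted at the origin on the work surface. World frame = base frame: x ahead of the robot, y to its left, z up, the work surface at z = 0. Lengths are in m, angles in rad, forces in N, time in s.
With the tool pointing down it reaches from about 0.35 to 0.9 m from the base axis. Payload 8.1 kg.
Tool frame: the origin (TCP) lies midway between the tips of the shut fingers; the grasp point (between the pads) lies 19 mm behind it; z points along the fingers, y is the line along which they close (so a half turn about z gives the same grasp; the last joint's range is limited). The gripper opens to 85 mm and grips with 20 to 120 N. Pads are 22 mm wide; open, the fingers measure 114 mm over their backs; the gripper's body (76 mm by 85 mm) begins 54 mm behind the grasp point. The pads swing forward as they close: fully open they stand 13 mm farther back than shut.
Start: joints at [1.195, 0.434, 0.025, 1.573, -0.012, 1.134, -0.075], TCP at [0.168, -0.602, 0.231] pointing down, gripper open.
Joint ranges: [-2.62, 2.62], [-0.44, 2.09], [-1.27, 1.32], [0.08, 2.57], [-1.32, 4.46], [0.12, 2], [-2.74, 2.74]. Speed limits (rad/s): [2.22, 2.22, 3.01, 3.01, 3.14, 3.14, 3.14].

### API

Orientations are given as a unit quaternion [x, y, z, w].
In Python, from station import bot gives the robot as it stands.
- The arm moves only by the shell command python3 -m creep 'ROWS' [FORCE]. ROWS is JSON, a list of rows, each a list of 7 numbers: the turn, a rotation vector about the tool's x, y, z in rad, then the shift along the tool's x, y, z in m, then the closure, from 0 (fully open) to 1 (shut). A call has exactly 8 rows; each row is the pose to reach, as a shift and turn from the pose commanded when the call began, along the tool's axes at that moment; what a row does not reach only later rows make up. A row lasts 1/10 s, in which the tool goes at most 50 mm and 8.59 degrees, less where a joint would pass 70% of its speed; a pose out of reach is approached as far as the arm can. A call with a gripper value outside its range is refused whole. The fingers move at their own pace and stop on an object; FORCE is the grip in N (left out, the last holds). Time passes only in rows, so rows that repeat a pose let the fingers close, or fill a call up. It gives the time, the measured TCP pose, the force, the opening and the grip force at its end, in the units of the state.
- bot.state(): the state, without advancing time (a new reading comes with each control period).
- bot.capture(name): name is "side" or "top"; returns a dict with "image" (384x512x3 uint8, red, green, blue), "K" (3x3 intrinsics, pixels), "R" (3x3) and "t" (3): a world point X has camera coordinates R X + t. Camera axes: x right, y down, z forward; pixel columns grow to the right and rows downward; lengths in m; the calibration is good to about 2 mm. A picture is of the moment at which its call begins. There is no depth.
- bot.hand_in(): hands the job in; it is judged then, once.
The state is a dict: "clock": time; "joints": joint angles; "qvel": joint speeds; "effort": joint torques, N m; "tool_pos": TCP position; "orientation": TCP orientation; "contact_force": force on the tool from outside, world axes, zero at the start; "torque": the same for the moment, N m; "finger_gap": finger opening in m; "grasp_force": force on a finger pad.
Only numpy, scipy, OpenCV 4.12 (cv2) and the standard library are available. Lean on these libraries where they do the work, as an engineer would, in place of code of your own. Each camera call takes 0.05 s, during which the arm holds its last target. There are 200 camera calls.

## Working session

There is one attempt and no reset: what is moved stays moved. The work goes in short steps, Python scripts to look and compute and a shell command to move; the robot and the scene stay as the last step left them, time stands still between calls to the robot, and variables do not carry over. Pictures are saved under pics/ and viewed, at most 10 in all, crops included, and the job is handed in when it is done.

```bash
mkdir -p pics; ls
python3 - <<'E'
from station import bot
import cv2,numpy as np
for n in("side","top"):
    c=bot.capture(n); cv2.imwrite(f"pics/{n}0.png",c["image"][:,:,::-1]); np.savez(f"{n}0.npz",**c)
    print(n,c["K"].tolist(),(-c["R"].T@c["t"]).round(3), c["R"].round(3).tolist())
print(bot.state())
E
```

```text
pics
side [[408.11908695643194, 0.0, 258.12563426082073], [0.0, 408.11908695643194, 195.42268518912599], [0.0, 0.0, 1.0]] [-0.122  0.674  1.076] [[-0.693, -0.721, 0.004], [-0.515, 0.491, -0.702], [0.505, -0.489, -0.712]]
top [[481.8293666404128, 0.0, 254.10114433352098], [0.0, 481.8293666404128, 193.61268038216326], [0.0, 0.0, 1.0]] [ 4.750e-01 -1.000e-03  1.501e+00] [[-0.0, -1.0, -0.017], [-0.998, 0.001, -0.062], [0.062, 0.017, -0.998]]
{'clock': 0.1, 'joints': array([ 1.19540925,  0.43515094,  0.02493239,  1.57398338, -0.01158778,
        1.13400917, -0.07508482]), 'qvel': array([-0.00099657, -0.00356211,  0.0022741 , -0.00304648,  0.00107965,
       -0.00110516, -0.0009526 ]), 'effort': array([ 2.85815804e-03, -6.71753025e+01,  1.02777142e+00, -3.16904998e+01,
        1.56714802e-02,  7.15128961e-03,  2.19594327e-06]), 'tool_pos': array([ 0.16823446, -0.60146909,  0.23061424]), 'orientation': array([ 9.90713345e-01,  1.35965338e-01, -1.55575951e-04, -6.85691401e-04]), 'contact_force': array([-0.04134846,  0.13721846, -0.16674928]), 'torque': array([ 0.01597501, -0.01237176, -0.04161834]), 'grasp_force': 0.0, 'finger_gap': 0.08532264444537031}
```

View pics/side0.png

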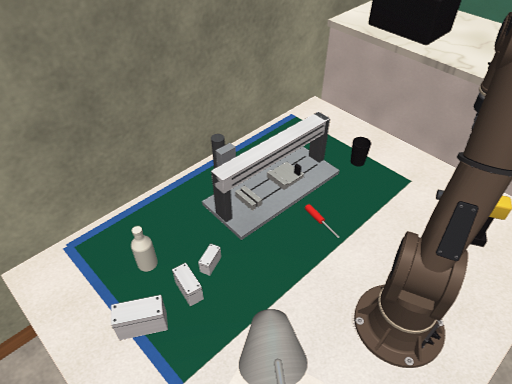

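View pics/top0.png

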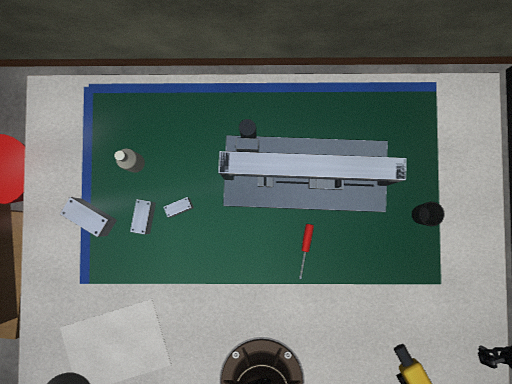

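The top view shows the engraver at (305,175), bottle (125,158), cup (428,213) and screwdriver (305,250). Candidate cases in the top view are large (86,216), medium (141,216) and small (177,207). At about 335 px/m the medium one is roughly 34x16 px, which matches 100x45 mm. I'll check it in a close crop.

```bash
cat > u.py <<'E'
import numpy as np,cv2
class Cam:
    def __init__(s,c): s.K,s.R,s.t,s.im=[np.array(c[k]) for k in("K","R","t","image")]; s.C=-s.R.T@s.t
    def ray(s,p): return s.R.T@np.linalg.solve(s.K,[p[0],p[1],1.])
    def at(s,p,z): d=s.ray(p); return s.C+d*(z-s.C[2])/d[2]
    def px(s,X): v=s.K@(s.R@np.array(X)+s.t); return v[:2]/v[2]
def tri(a,pa,b,pb):
    da,db=[v/np.linalg.norm(v) for v in(a.ray(pa),b.ray(pb))]
    k=np.linalg.lstsq(np.c_[da,-db],b.C-a.C,rcond=None)[0]; A=a.C+k[0]*da;B=b.C+k[1]*db
    return (A+B)/2,np.linalg.norm(A-B)
E
python3 - <<'E'
from u import *
out={}
for n,boxes in (("top",[(50,180,210,250)]),("side",[(100,230,240,345)])):
    c=Cam(np.load(n+"0.npz")); out[n]=c
    hsv=cv2.cvtColor(c.im,cv2.COLOR_RGB2HSV)
    m=((hsv[...,1]<40)&(hsv[...,2]>150)).astype(np.uint8)
    for x0,y0,x1,y1 in boxes:
        mm=np.zeros_like(m); mm[y0:y1,x0:x1]=m[y0:y1,x0:x1]
        for k in cv2.findContours(mm,cv2.RETR_EXTERNAL,cv2.CHAIN_APPROX_NONE)[0]:
            if cv2.contourArea(k)<100: continue
            r=cv2.minAreaRect(k); print(n,np.round(r[0],1),np.round(r[1],1),round(r[2],1))
            b=cv2.boxPoints(r)
            print([c.at(p,.07)[:2].round(3).tolist() for p in b] if n=="top" else b.round(1).tolist())
t,s=out["top"].im,out["side"].im
a=cv2.resize(t[120:220,215:415],None,fx=4,fy=4,interpolation=cv2.INTER_CUBIC)[:, :800]
b=cv2.resize(s[105:245,195:345],None,fx=4,fy=4,interpolation=cv2.INTER_CUBIC)
cv2.imwrite("pics/engtop.png",a[:,:,::-1]); cv2.imwrite("pics/engside.png",b[:,:,::-1])
e=np.zeros((520,800,3),np.uint8)
p=cv2.resize(t[185:250,110:200],None,fx=4.4,fy=4.4); e[:p.shape[0],:p.shape[1]]=p
p=cv2.resize(s[235:315,160:230],None,fx=5.5,fy=5.5); e[:p.shape[0],400:400+p.shape[1]]=p
cv2.imwrite("pics/case.png",e[:,:,::-1])
E
```

```text
top [140.4 216.2] [14.5 33.1] 11.3
[[0.454, 0.392], [0.55, 0.374], [0.542, 0.331], [0.445, 0.349]]
top [177.1 206.7] [11.  25.7] 67.4
[[0.526, 0.294], [0.556, 0.223], [0.525, 0.211], [0.496, 0.281]]
top [ 78.  214.5] [69. 56.] 90.0
[[0.606, 0.636], [0.606, 0.467], [0.4, 0.463], [0.4, 0.63]]
side [132.4 320. ] [48.2 66.5] 88.0
[[98.4000015258789, 297.1000061035156], [164.89999389648438, 294.79998779296875], [166.5, 342.8999938964844], [100.0, 345.20001220703125]]
side [186.1 277.9] [30.3 16.2] 57.3
[[171.10000610351562, 269.6000061035156], [184.6999969482422, 260.79998779296875], [201.10000610351562, 286.29998779296875], [187.5, 295.0]]
side [207.4 257.8] [13.8 29.9] 22.6
[[195.3000030517578, 268.8999938964844], [206.8000030517578, 241.3000030517578], [219.60000610351562, 246.6999969482422], [208.10000610351562, 274.29998779296875]]
side [140.7 250. ] [40.6 19.2] 88.0
[[130.39999389648438, 230.10000610351562], [149.60000610351562, 229.39999389648438], [151.0, 269.8999938964844], [131.89999389648438, 270.6000061035156]]
```

View pics/case.png

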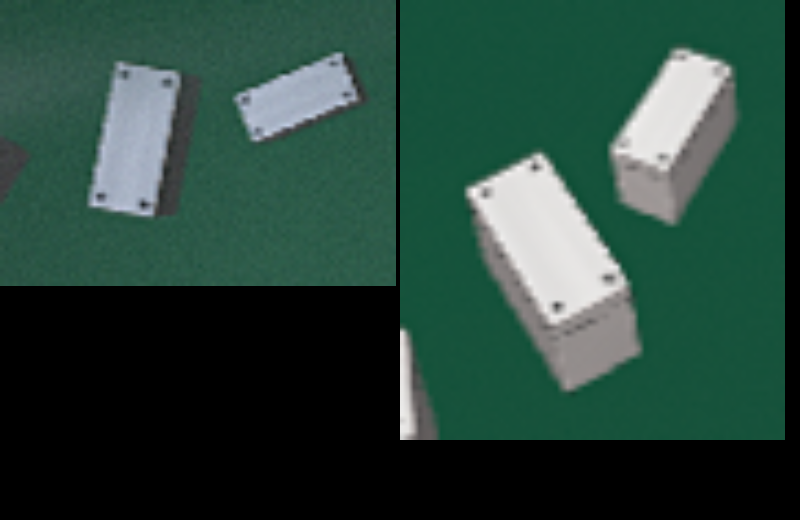

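View pics/engtop.png

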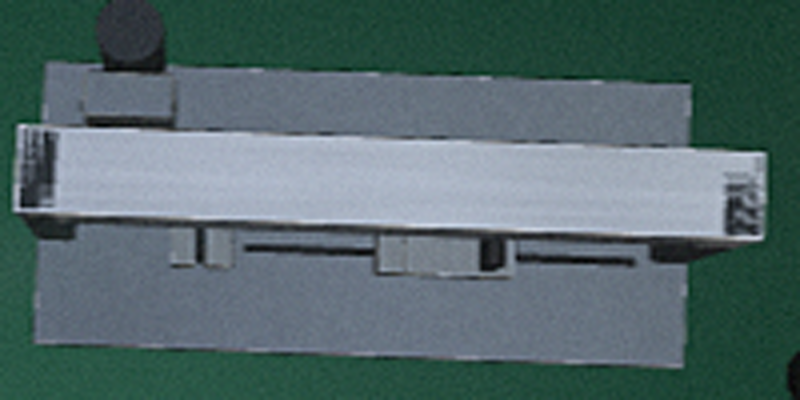

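View pics/engside.png

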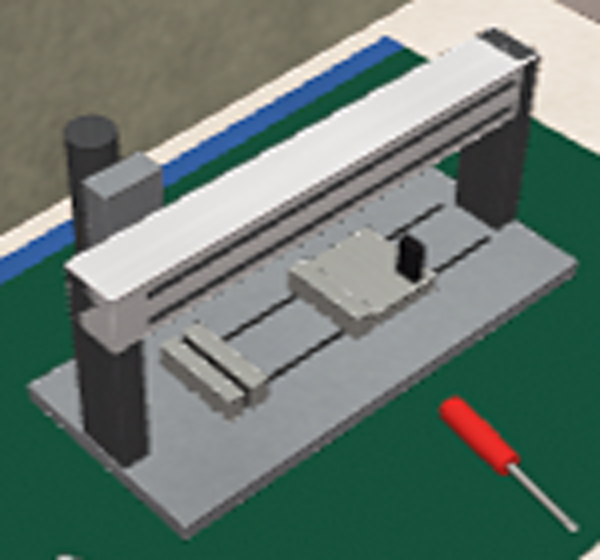

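The crop shows the medium case with four screws and a lid seam, at top (141,216) and side (186,278). It measures 99x44 mm, so it is the target; the small one measures 77x33 mm and the large one is bigger. Next I measure the case corners and the engraver corners from both views.

```bash
cat >> u.py <<'E'
from scipy.spatial.transform import Rotation as Ro
def pose(yaw,lean):  # tool closing across, leaning back towards -x' by lean
    return Ro.from_euler('z',yaw)*Ro.from_euler('x',np.pi)*Ro.from_euler('y',lean)
def rows(pos,R,st):  # turn and shift in present tool axes
    R0=Ro.from_quat(st["orientation"]); return (R0.inv()*R).as_rotvec().round(4),R0.inv().apply(np.array(pos)-st["tool_pos"]).round(4)
E
python3 - <<'E'
from u import *
T=Cam(np.load("top0.npz"));S=Cam(np.load("side0.npz"))
ct=lambda x,y:(215+x/4-.4,120+y/4-.4); cs=lambda x,y:(195+x/4-.4,105+y/4-.4)
f=lambda n,a,b:print(n,*[np.round(v,4) for v in tri(T,a,S,b)])
f("bed TL",ct(46,63),cs(30,388)); f("BL",ct(35,343),cs(187,528)); f("BR",ct(682,366),cs(577,262))
f("beam TLfront",ct(15,211),cs(118,300)); f("beam TRfront",ct(765,240),cs(538,62))
f("fin top",ct(493,238),cs(410,240))
f("jaw FL topcorner",ct(376,273),cs(345,310))
f("stop face front top",ct(205,266),cs(268,370))
# case top corners
k=lambda x,y:(110+x/4.4-.4,185+y/4.4-.4); s=lambda x,y:(160+(x-400)/5.5-.4,235+y/5.5-.4)
for a,b in(((118,63),(542,153)),((180,73),(630,285)),((153,215),(553,323)),((90,206),(466,188))): f("case",k(*a),s(*b))
P=[T.at(ct(*p),.02) for p in((46,63),(690,85),(682,366),(35,343))]
print("bed@20",np.round(P,4)[:,:2].tolist(),"centre",np.mean(P,0).round(4)); 
d=P[0]+P[3]-P[1]-P[2]; print("yaw y-axis",np.arctan2(-d[0],d[1]), "size",np.linalg.norm(d)/2,np.linalg.norm(P[0]+P[1]-P[2]-P[3])/2)
R=pose(0,.7); print(R.apply([0,0,1]),R.apply([0,1,0]))
E
```

```text
bed TL [0.7501 0.111  0.0121] 0.001
BL [0.5313 0.1185 0.0146] 0.0012
BR [ 0.5134 -0.3783  0.0154] 0.0007
beam TLfront [0.6104 0.1142 0.2181] 0.0057
beam TRfront [ 0.5952 -0.3855  0.2042] 0.0048
fin top [ 0.6045 -0.2267  0.0776] 0.0059
jaw FL topcorner [ 0.587  -0.1359  0.0589] 0.0126
stop face front top [ 0.5822 -0.0163  0.0704] 0.0126
case [0.5354 0.3539 0.0978] 0.0351
case [ 0.5251  0.335  -0.0352] 0.0605
case [0.457  0.371  0.0359] 0.035
case [0.4692 0.3865 0.1616] 0.0491
bed@20 [[0.7491, 0.1107], [0.7303, -0.3867], [0.5136, -0.3769], [0.5316, 0.1185]] centre [ 0.6311 -0.1336  0.02  ]
yaw y-axis -0.03697163753481644 size 0.4967334363073711 0.21727137141372266
[ 6.44217687e-01 -9.36661537e-17 -7.64842187e-01] [ 0.0000000e+00 -1.0000000e+00  1.2246468e-16]
```

Run:
```python
from u import *
T=Cam(np.load("top0.npz"));S=Cam(np.load("side0.npz"))
ct=lambda x,y:(215+x/4-.4,120+y/4-.4); cs=lambda x,y:(195+x/4-.4,105+y/4-.4)
E0=np.array([.6311,-.1336,0]);Re=Ro.from_euler('z',-.037)
def f(n,a,b):
    X,e=tri(T,a,S,b); print(n,X.round(4),"gap",e.round(4),"eng",Re.inv().apply(X-E0).round(4)); return X
f("fin top",ct(493,238),cs(410,240))
f("jaw FL top",ct(376,271),cs(357,322)); f("stop FR top",ct(235,266),cs(268,376));f("stop back FL top",ct(171,266),cs(232,404))
print("jaw/stop on z=.048", [Re.inv().apply(T.at(ct(*p),.048)-E0).round(4) for p in((376,271),(235,266),(171,266))], Re.inv().apply(T.at(ct(493,240),.082)-E0))
f("beam TLf",ct(15,211),cs(115,300)); f("beam TRf",ct(765,240),cs(536,62))
k=lambda x,y:(110+x/4.4-.4,185+y/4.4-.4); s=lambda x,y:(160+(x-400)/5.5-.4,235+y/5.5-.4)
Q=[tri(T,k(*a),S,s(*b))  for a,b in(((118,63),(466,188)),((180,73),(542,153)),((153,215),(630,285)),((90,206),(553,323)))]
for X,e in Q: print("case",X.round(4),e.round(4))
X=np.array([q[0] for q in Q]); c=X.mean(0); d=X[0]+X[1]-X[2]-X[3]; print(c.round(4),"yaw",np.arctan2(d[1],d[0]).round(4),np.linalg.norm(d)/2,np.linalg.norm(X[0]+X[3]-X[1]-X[2])/2)
```

```text
fin top [ 0.6045 -0.2267  0.0776] gap 0.0059 eng [-0.0231 -0.094   0.0776]
jaw FL top [ 0.5851 -0.1418  0.0416] gap 0.0 eng [-0.0456 -0.0099  0.0416]
stop FR top [ 0.5897 -0.0342  0.0437] gap 0.0021 eng [-0.045   0.0978  0.0437]
stop back FL top [0.5885 0.013  0.0435] gap 0.0014 eng [-0.048   0.145   0.0435]
jaw/stop on z=.048 [array([-0.0461, -0.0093,  0.048 ]), array([-0.0461,  0.0971,  0.048 ]), array([-0.0479,  0.1454,  0.048 ])] [-0.02286585 -0.09140351  0.082     ]
beam TLf [0.6113 0.115  0.2178] gap 0.0034 eng [-0.029   0.2477  0.2178]
beam TRf [ 0.5959 -0.3849  0.2042] gap 0.0066 eng [-0.0259 -0.2525  0.2042]
case [0.5497 0.3755 0.0679] 0.0015
case [0.5421 0.3326 0.066 ] 0.001
case [0.4453 0.3495 0.0644] 0.0025
case [0.4521 0.3922 0.068 ] 0.0006
[0.4973 0.3624 0.0666] yaw -0.1715 0.09862350020232052 0.04350620401189811
```

```bash
cat > go.py <<'E'
import sys; from u import *; from station import bot
v=[float(a) for a in sys.argv[1:]]   # x y z yaw lean
st=bot.state(); r,s=rows(v[:3],pose(v[3],v[4]),st)
print(st["clock"].__round__(2),"turn",r,"deg",np.degrees(np.linalg.norm(r)).round(1),"shift",s,"len",np.linalg.norm(s).round(3),"F",np.round(st["contact_force"],1),"gap",round(st["finger_gap"],4),"q",np.round(st["joints"],2))
E
python3 go.py .42 -.25 .33 0 .35
```

```text
0.1 turn [-0.0491  0.3481  0.2697] deg 25.4 shift [ 0.3371 -0.2708 -0.099 ] len 0.444 F [-0.   0.1 -0.2] gap 0.0853 q [ 1.2   0.44  0.02  1.57 -0.01  1.13 -0.08]
```

```bash
python3 -m creep '[[0,0.04,0.03,0.03,-0.02,-0.02,0],[-0.01,0.09,0.07,0.07,-0.05,-0.04,0],[-0.02,0.14,0.1,0.11,-0.085,-0.06,0],[-0.03,0.18,0.13,0.15,-0.12,-0.08,0],[-0.03,0.22,0.17,0.19,-0.155,-0.099,0],[-0.04,0.27,0.2,0.23,-0.19,-0.099,0],[-0.05,0.31,0.24,0.27,-0.22,-0.099,0],[-0.05,0.35,0.27,0.31,-0.25,-0.099,0]]'; python3 go.py .40 .08 .33 -.1 .698
```

```text
clock: 0.9
tool_pos: [0.3846, -0.2963, 0.3303]
orientation: [0.984, -0.001, 0.176, 0.001]
contact_force: [0.7, -0.2, -0.1]
finger_gap: 0.0852
grasp_force: 0.0
0.9 turn [-0.0476  0.3432  0.0859] deg 20.5 shift [ 0.0138 -0.3764  0.0047] len 0.377 F [ 0.7 -0.2 -0.1] gap 0.0852 q [ 0.92 -0.   -0.2   1.95 -0.29  0.94 -0.71]
```

```bash
python3 -m creep '[[0,0.04,0.01,0,-0.045,0,0],[-0.01,0.09,0.02,0,-0.09,0,0],[-0.02,0.13,0.03,0.005,-0.14,0,0],[-0.03,0.17,0.04,0.005,-0.19,0,0],[-0.03,0.21,0.05,0.01,-0.235,0,0],[-0.04,0.26,0.06,0.01,-0.28,0,0],[-0.045,0.3,0.08,0.014,-0.33,0,0],[-0.048,0.343,0.086,0.014,-0.376,0.005,0]]'; python3 go.py .424 .375 .125 -.1715 .698
```

```text
clock: 1.7
tool_pos: [0.3944, 0.0226, 0.3282]
orientation: [0.947, -0.045, 0.316, 0.023]
contact_force: [-0.0, -1.2, -0.7]
finger_gap: 0.0857
grasp_force: 0.0
1.7 turn [-0.0331  0.0526  0.0648] deg 5.1 shift [-0.1236 -0.3565  0.1548] len 0.408 F [-0.  -1.2 -0.7] gap 0.0857 q [ 0.56 -0.44 -0.64  2.33 -0.22  0.54 -1.63]
```

```bash
python3 -m creep '[[0,0,0.01,0.02,-0.04,0.02,0],[-0.01,0.01,0.02,0.02,-0.08,0.03,0],[-0.01,0.02,0.03,0.02,-0.13,0.04,0],[-0.02,0.03,0.04,0,-0.17,0.05,0],[-0.02,0.04,0.05,-0.02,-0.22,0.07,0],[-0.03,0.05,0.06,-0.05,-0.26,0.09,0],[-0.033,0.053,0.065,-0.08,-0.31,0.11,0],[-0.033,0.053,0.065,-0.12,-0.35,0.14,0]]'; python3 go.py .424 .375 .125 -.1715 .698
```

```text
clock: 2.5
tool_pos: [0.3716, 0.2048, 0.2943]
orientation: [0.938, -0.074, 0.338, 0.014]
contact_force: [0.4, -0.5, -0.0]
finger_gap: 0.0855
grasp_force: 0.0
2.5 turn [-0.0331  0.0078  0.001 ] deg 1.9 shift [-0.0902 -0.1719  0.1507] len 0.246 F [ 0.4 -0.5 -0. ] gap 0.0855 q [ 0.6  -0.44 -1.27  2.27  0.17  0.53 -2.6 ]
```

```bash
python3 go.py .52 .12 .38 0 0; python3 -m creep '[[0,-0.1,0,0,0.03,-0.03,0],[0,-0.2,0,0.03,0.05,-0.03,0],[0,-0.3,0,0.06,0.06,-0.03,0],[0,-0.4,0,0.09,0.07,-0.02,0],[0,-0.5,0,0.12,0.08,-0.01,0],[0,-0.6,0,0.15,0.09,0,0],[0,-0.7,0,0.17,0.09,0.03,0],[0,-0.7,0,0.17,0.09,0.03,0]]'; python3 go.py .50 .2 .38 0 0
```

```text
2.5 turn [ 0.0279 -0.691  -0.1521] deg 40.6 shift [0.1784 0.0596 0.0343] len 0.191 F [ 0.4 -0.5 -0. ] gap 0.0855 q [ 0.6  -0.44 -1.27  2.27  0.17  0.53 -2.6 ]
clock: 3.3
tool_pos: [0.5125, 0.086, 0.3684]
orientation: [0.997, -0.079, -0.013, -0.014]
contact_force: [0.2, -0.4, -1.8]
finger_gap: 0.0854
grasp_force: 0.0
3.3 turn [-0.0278  0.0259 -0.1577] deg 9.3 shift [-0.0305 -0.1109 -0.0079] len 0.115 F [ 0.2 -0.4 -1.8] gap 0.0854 q [ 0.26  0.25 -0.64  1.54  0.12  1.4  -2.12]
```

```bash
sed -i 's/pose(v\[3\],v\[4\])/pose(v[3]+np.pi,-v[4])/' go.py
python3 -m creep '[[0,0,-0.14,0,-0.03,0,0],[0,0,-0.28,0,-0.06,0,0],[0,0,-0.42,0,-0.09,0,0],[0,0,-0.56,0,-0.12,0,0],[0,0,-0.7,0,-0.14,0,0],[0,0,-0.84,0,-0.16,0,0],[0,0,-0.98,0,-0.18,0,0],[0,0,-1.12,0,-0.19,0,0]]'
python3 -m creep '[[0,0,-0.14,0,0,0,0],[0,0,-0.28,0,0,0,0],[0,0,-0.42,0,0,0,0],[0,0,-0.56,0,0,0,0],[0,0,-0.7,0,0,0,0],[0,0,-0.84,0,0,0,0],[0,0,-0.98,0,0,0,0],[0,0,-1.12,0,0,0,0]]'
python3 go.py .45 .36 .25 -.1715 .3;python3 go.py .424 .375 .125 -.1715 .698
```

```text
clock: 4.1
tool_pos: [0.5349, 0.2802, 0.3813]
orientation: [0.883, 0.47, 0.003, -0.014]
contact_force: [0.4, 0.3, 0.1]
finger_gap: 0.0851
grasp_force: 0.0
clock: 4.9
tool_pos: [0.5353, 0.2783, 0.3814]
orientation: [0.499, 0.866, 0.009, -0.009]
contact_force: [-0.8, 0.6, 0.6]
finger_gap: 0.0856
grasp_force: 0.0
4.9 turn [-0.1135 -0.3017 -0.8706] deg 53.2 shift [ 0.1101 -0.0338  0.134 ] len 0.177 F [-0.8  0.6  0.6] gap 0.0856 q [ 0.13  0.54 -1.16  1.32  0.47  1.57 -0.44]
4.9 turn [-0.2881 -0.6733 -0.8448] deg 64.1 shift [ 0.1328 -0.0497  0.2596] len 0.296 F [-0.8  0.6  0.6] gap 0.0856 q [ 0.13  0.54 -1.16  1.32  0.47  1.57 -0.44]
```

```bash
python3 -m creep '[[-0.015,-0.04,-0.11,0.015,-0.005,0.02,0],[-0.03,-0.08,-0.22,0.03,-0.01,0.035,0],[-0.045,-0.12,-0.33,0.045,-0.015,0.05,0],[-0.06,-0.16,-0.44,0.06,-0.02,0.07,0],[-0.075,-0.2,-0.55,0.075,-0.025,0.085,0],[-0.09,-0.24,-0.66,0.09,-0.03,0.1,0],[-0.1,-0.27,-0.77,0.1,-0.034,0.12,0],[-0.114,-0.302,-0.871,0.11,-0.034,0.134,0]]'
python3 go.py .424 .375 .125 -.1715 .698
```

```text
clock: 5.7
tool_pos: [0.4493, 0.3606, 0.2492]
orientation: [0.084, 0.985, -0.013, 0.15]
contact_force: [0.3, 0.5, -0.1]
finger_gap: 0.0854
grasp_force: 0.0
5.7 turn [-0.001  -0.3965  0.0008] deg 22.7 shift [0.0631 0.0101 0.1104] len 0.128 F [ 0.3  0.5 -0.1] gap 0.0854 q [-0.09  0.51 -1.2   1.78  0.83  1.24 -0.15]
```

```bash
python3 -m creep '[[0,-0.06,0,0.01,0,0.015,0],[0,-0.12,0,0.02,0.002,0.03,0],[0,-0.18,0,0.03,0.004,0.045,0],[0,-0.24,0,0.04,0.006,0.06,0],[0,-0.3,0,0.05,0.008,0.08,0],[0,-0.36,0,0.06,0.01,0.095,0],[0,-0.396,0,0.063,0.01,0.11,0],[0,-0.396,0,0.063,0.01,0.11,0]]'
python3 go.py .424 .375 .125 -.1715 .698; python3 go.py .501 .3615 .033 -.1715 .698
python3 - <<'E'
from u import *; from station import bot
c=bot.capture("side"); t=bot.capture("top"); s=c["image"][200:350,80:280]; 
cv2.imwrite("pics/pre.png",np.hstack([cv2.resize(s,(400,300)),cv2.resize(t["image"][130:280,60:260],(400,300))])[:,:,::-1])
E
```

```text
clock: 6.5
tool_pos: [0.4236, 0.3749, 0.1242]
orientation: [0.081, 0.937, -0.031, 0.339]
contact_force: [-1.0, 0.1, -0.5]
finger_gap: 0.0856
grasp_force: 0.0
6.5 turn [-0.0043 -0.0028  0.0005] deg 0.3 shift [-0.0008  0.0002 -0.0003] len 0.001 F [-1.   0.1 -0.5] gap 0.0856 q [-0.57  0.63 -0.92  2.11  1.34  1.26 -0.92]
6.5 turn [-0.0043 -0.0028  0.0005] deg 0.3 shift [-0.0019  0.0006  0.1204] len 0.12 F [-1.   0.1 -0.5] gap 0.0856 q [-0.57  0.63 -0.92  2.11  1.34  1.26 -0.92]
```

View pics/pre.png

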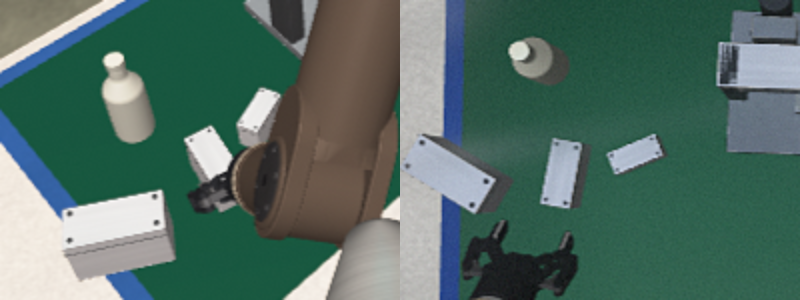

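The right panel shows the open fingers at about (497,232) and (568,238), behind the case at (563,172). I'll check the alignment by projecting the TCP and finger line.

Run:
```python
from u import *; from station import bot
T=Cam(np.load("top0.npz")); st=bot.state(); R=Ro.from_quat(st["orientation"])
f=lambda X:((T.px(X)-[60,130])*2+[400,0]).round(0)
p=st["tool_pos"]; print(f(p),[f(p+R.apply([0,s*.0427,-.013])) for s in(1,-1)],f([.4973,.3624,.07]))
```

```text
[540. 223.] [array([508., 224.]), array([567., 234.])] [560. 173.]
```

```bash
python3 -m creep '[[0,0,0,0,0,0.02,0],[0,0,0,0,0,0.04,0],[0,0,0,-0.001,0,0.06,0],[0,0,0,-0.001,0,0.075,0],[0,0,0,-0.001,0,0.09,0],[0,0,0,-0.002,0,0.105,0],[0,0,0,-0.002,0,0.12,0],[0,0,0,-0.002,0,0.12,0]]'
python3 -m creep '[[0,0,0,0,0,0,0.4],[0,0,0,0,0,0,0.5],[0,0,0,0,0,0,0.6],[0,0,0,0,0,0,0.7],[0,0,0,0,0,0,0.8],[0,0,0,0,0,0,0.8],[0,0,0,0,0,0,0.8],[0,0,0,0,0,0,0.8]]' 50
python3 go.py .501 .3615 .133 -.1715 .698
```

```text
clock: 7.4
tool_pos: [0.5041, 0.36, 0.0352]
orientation: [0.084, 0.936, -0.031, 0.34]
contact_force: [-0.5, 0.0, -0.1]
finger_gap: 0.0853
grasp_force: 0.0
clock: 8.2
tool_pos: [0.5021, 0.3622, 0.0368]
orientation: [0.083, 0.936, -0.029, 0.34]
contact_force: [-2.8, -1.3, 6.4]
finger_gap: 0.0444
grasp_force: 49.5
8.2 turn [-0.0019 -0.0006 -0.0043] deg 0.3 shift [-0.061  -0.0007 -0.0744] len 0.096 F [-2.8 -1.3  6.4] gap 0.0444 q [-0.51  0.8  -0.8   2.1   1.59  1.19 -0.98]
```

```bash
python3 -m creep '[[0,0,0,-0.006,0,-0.008,0.8],[0,0,0,-0.013,0,-0.015,0.8],[0,0,0,-0.026,0,-0.03,0.8],[0,0,0,-0.038,0,-0.046,0.8],[0,0,0,-0.051,0,-0.061,0.8],[0,0,0,-0.064,0,-0.077,0.8],[0,0,0,-0.077,0,-0.092,0.8],[0,0,0,-0.077,0,-0.092,0.8]]'
python3 go.py .50 .14 .16 -.1 .698
```

```text
clock: 9.0
tool_pos: [0.5029, 0.3628, 0.1595]
orientation: [0.084, 0.936, -0.028, 0.341]
contact_force: [0.1, 0.5, -2.2]
finger_gap: 0.0444
grasp_force: 49.5
9.0 turn [-0.0456  0.0016 -0.0618] deg 4.4 shift [-0.0288 -0.2198  0.0221] len 0.223 F [ 0.1  0.5 -2.2] gap 0.0444 q [-0.43  0.59 -0.9   2.03  1.36  1.18 -0.71]
```

```bash
python3 -m creep '[[-0.005,0,-0.006,-0.002,-0.015,0.002,0.8],[-0.01,0,-0.012,-0.006,-0.045,0.005,0.8],[-0.015,0,-0.02,-0.01,-0.075,0.008,0.8],[-0.02,0,-0.03,-0.014,-0.11,0.011,0.8],[-0.03,0,-0.04,-0.019,-0.145,0.014,0.8],[-0.04,0,-0.05,-0.024,-0.18,0.018,0.8],[-0.045,0,-0.06,-0.028,-0.21,0.021,0.8],[-0.046,0,-0.062,-0.029,-0.22,0.022,0.8]]'
python3 go.py .50 -.087 .10 -.037 .698
```

```text
clock: 9.8
tool_pos: [0.4984, 0.1341, 0.1567]
orientation: [0.047, 0.939, -0.021, 0.34]
contact_force: [0.2, 0.7, -1.4]
finger_gap: 0.0444
grasp_force: 49.6
9.8 turn [-0.0477 -0.0027 -0.0463] deg 3.8 shift [ 0.0186 -0.2194  0.0603] len 0.228 F [ 0.2  0.7 -1.4] gap 0.0444 q [ 0.06  0.32 -0.9   2.42  1.61  0.76 -0.69]
```

```bash
python3 go.py .53 -.0877 .11 -.037 .698; python3 -m creep '[[-0.005,0,-0.005,0,-0.015,0.005,0.8],[-0.01,0,-0.01,0,-0.045,0.015,0.8],[-0.015,0,-0.015,0,-0.075,0.025,0.8],[-0.02,0,-0.02,0,-0.11,0.035,0.8],[-0.03,0,-0.03,0,-0.145,0.045,0.8],[-0.04,0,-0.04,0,-0.18,0.06,0.8],[-0.048,0,-0.046,0.003,-0.21,0.072,0.8],[-0.048,-0.003,-0.046,0.003,-0.22,0.072,0.8]]'
python3 go.py .53 -.0877 .11 -.037 .698
```

```text
9.8 turn [-0.0477 -0.0027 -0.0463] deg 3.8 shift [-0.0107 -0.2171  0.0718] len 0.229 F [ 0.2  0.7 -1.4] gap 0.0444 q [ 0.06  0.32 -0.9   2.42  1.61  0.76 -0.69]
clock: 10.6
tool_pos: [0.521, -0.0883, 0.0996]
orientation: [0.019, 0.94, -0.004, 0.342]
contact_force: [-0.2, 1.1, -2.1]
finger_gap: 0.0443
grasp_force: 49.5
10.6 turn [ 0.0027 -0.0002 -0.0042] deg 0.3 shift [-0.0136  0.001  -0.0022] len 0.014 F [-0.2  1.1 -2.1] gap 0.0443 q [ 0.75  0.46 -0.81  2.5   2.55  0.5  -0.85]
```

```bash
python3 go.py .6078 -.0877 .09 -.037 .698; python3 go.py .6078 -.0877 .064 -.037 .698
```

```text
10.6 turn [ 0.0027 -0.0002 -0.0042] deg 0.3 shift [-0.0603  0.0039  0.0631] len 0.087 F [-0.2  1.1 -2.1] gap 0.0443 q [ 0.75  0.46 -0.81  2.5   2.55  0.5  -0.85]
10.6 turn [ 0.0027 -0.0002 -0.0042] deg 0.3 shift [-0.0436  0.0038  0.083 ] len 0.094 F [-0.2  1.1 -2.1] gap 0.0443 q [ 0.75  0.46 -0.81  2.5   2.55  0.5  -0.85]
```

```bash
python3 -m creep '[[0,0,0,-0.008,0,0.008,0.8],[0,0,0,-0.016,0.001,0.017,0.8],[0,0,0,-0.027,0.002,0.028,0.8],[0,0,0,-0.038,0.003,0.04,0.8],[0,0,-0.002,-0.05,0.004,0.052,0.8],[0,0,-0.004,-0.06,0.004,0.063,0.8],[0,0,-0.004,-0.052,0.004,0.073,0.8],[0,0,-0.004,-0.044,0.004,0.083,0.8]]'
python3 -m creep '[[0,0,0,0,0,0,0.8],[0,0,0,0,0,0,0.8],[0,0,0,0,0,0,0.8],[0,0,0,0,0,0,0.8],[0,0,0,0,0,0,0.8],[0,0,0,0,0,0,0.8],[0,0,0,0,0,0,0.8],[0,0,0,0,0,0,0.8]]'
python3 go.py .6078 -.0877 .057 -.037 .698
python3 - <<'E'
from u import *; from station import bot
c=bot.capture("side"); t=bot.capture("top"); 
cv2.imwrite("pics/ins.png",np.hstack([cv2.resize(c["image"][120:245,195:345],(400,333)),cv2.resize(t["image"][130:255,215:365],(400,333))])[:,:,::-1])
E
```

```text
clock: 11.4
tool_pos: [0.6109, -0.0813, 0.0668]
orientation: [0.013, 0.939, -0.004, 0.344]
contact_force: [0.6, -0.1, -1.6]
finger_gap: 0.0439
grasp_force: 49.7
clock: 12.2
tool_pos: [0.6085, -0.0837, 0.0662]
orientation: [0.015, 0.939, -0.005, 0.343]
contact_force: [-0.1, -0.3, -2.0]
finger_gap: 0.044
grasp_force: 49.7
12.2 turn [0.0047 0.0018 0.0042] deg 0.4 shift [ 0.0064 -0.004   0.0067] len 0.01 F [-0.1 -0.3 -2. ] gap 0.044 q [ 0.61  0.61 -0.7   2.34  2.49  0.52 -0.76]
```

View pics/ins.png

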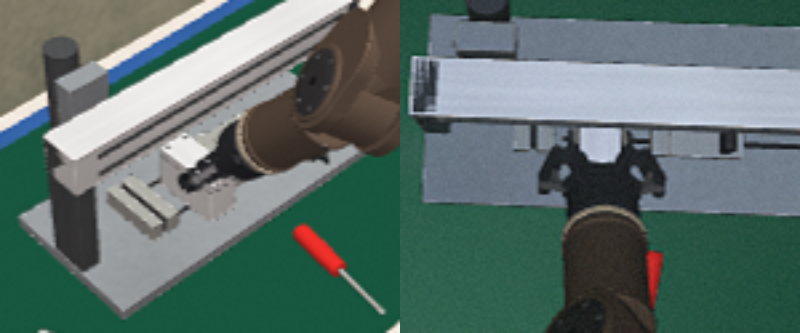

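The side panel shows the case at (185,165) between the stop jaw (145,205) and the moving jaw, with the gripper clear of the beam. I lower it until it touches down.

```bash
python3 -m creep '[[0,0,0,0.001,0,0.001,0.8],[0,0,0,0.002,0,0.002,0.8],[0,0,0,0.0025,0,0.003,0.8],[0,0,0,0.003,0,0.0035,0.8],[0,0,0,0.0035,0,0.0042,0.8],[0,0,0,0.004,0,0.005,0.8],[0,0,0,0.0045,0,0.0055,0.8],[0,0,0,0.005,0,0.006,0.8]]'
python3 go.py .6078 -.0877 .057 -.037 .698
```

```text
clock: 13.1
tool_pos: [0.6086, -0.0837, 0.0583]
orientation: [0.015, 0.939, -0.005, 0.343]
contact_force: [-0.4, 0.0, -2.0]
finger_gap: 0.0442
grasp_force: 49.6
13.1 turn [0.0048 0.0018 0.0042] deg 0.4 shift [ 0.0013 -0.004   0.0006] len 0.004 F [-0.4  0.  -2. ] gap 0.0442 q [ 0.61  0.63 -0.7   2.34  2.51  0.54 -0.77]
```

```bash
python3 -m creep '[[0,0,0,0.0003,0,0.0004,0.8],[0,0,0,0.0006,0,0.0008,0.8],[0,0,0,0.0008,0,0.001,0.8],[0,0,0,0.001,0,0.0012,0.8],[0,0,0,0.001,0,0.0012,0.8],[0,0,0,0.001,0,0.0012,0.8],[0,0,0,0.001,0,0.0012,0.8],[0,0,0,0.001,0,0.0012,0.8]]'
```

```text
clock: 13.9
tool_pos: [0.6087, -0.0836, 0.0569]
orientation: [0.014, 0.939, -0.005, 0.343]
contact_force: [-1.9, 0.3, 0.7]
finger_gap: 0.0447
grasp_force: 50.0
```

```bash
python3 -m creep '[[0,0,0,0,0,0,0.35],[0,0,0,0,0,0,0.3],[0,0,0,0,0,0,0.25],[0,0,0,0,0,0,0.22],[0,0,0,0,0,0,0.22],[0,0,0,0,0,0,0.22],[0,0,0,0,0,0,0.22],[0,0,0,0,0,0,0.22]]'
python3 -m creep '[[0,0,0,0,0,-0.005,0.22],[0,0,0,0,0,-0.015,0.22],[0,0,0,0,0,-0.03,0.22],[0,0,0,0,0,-0.045,0.22],[0,0,0,0,0,-0.06,0.22],[0,0,0,0,0,-0.08,0.22],[0,0,0,0,0,-0.1,0.22],[0,0,0,0,0,-0.1,0.22]]'
python3 - <<'E'
from u import *; from station import bot
c=bot.capture("side"); t=bot.capture("top"); np.savez("side1.npz",**c);np.savez("top1.npz",**t)
cv2.imwrite("pics/rel.png",np.hstack([cv2.resize(c["image"][120:245,195:345],(400,333)),cv2.resize(t["image"][130:255,215:365],(400,333))])[:,:,::-1])
T=Cam(t); E0=np.array([.6311,-.1336,0]);Re=Ro.from_euler('z',-.037)
print(bot.state()["joints"].round(2))
E
```

```text
clock: 14.7
tool_pos: [0.6085, -0.0837, 0.0568]
orientation: [0.015, 0.939, -0.005, 0.343]
contact_force: [0.2, -0.5, -0.2]
finger_gap: 0.0666
grasp_force: 0.0
clock: 15.5
tool_pos: [0.5428, -0.0818, 0.135]
orientation: [0.014, 0.939, -0.006, 0.343]
contact_force: [0.8, 0.1, 0.2]
finger_gap: 0.0667
grasp_force: 0.0
[ 0.71  0.37 -0.76  2.43  2.46  0.36 -0.8 ]
```

View pics/rel.png

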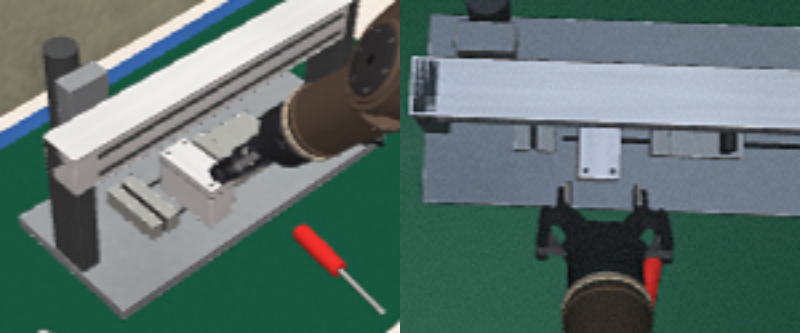

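The top-view panel shows the case released and standing square at (600,150) between the stop jaw and the moving jaw (695,142), with the fin at (729,142). Next I go to the fin.

```bash
python3 go.py .5457 -.2246 .132 -.037 .698
```

```text
15.6 turn [0.0035 0.0031 0.0048] deg 0.4 shift [-0.0032 -0.1423  0.0054] len 0.142 F [-0.3 -0.  -0.6] gap 0.0664 q [ 0.71  0.37 -0.76  2.43  2.46  0.36 -0.8 ]
```

```bash
python3 -m creep '[[0,0,0,0,-0.02,0.001,0.22],[0,0,0,0,-0.045,0.002,0.22],[0,0,0,-0.001,-0.07,0.003,0.22],[0,0,0,-0.001,-0.095,0.004,0.22],[0.003,0.003,0.004,-0.002,-0.12,0.004,0.22],[0.003,0.003,0.005,-0.003,-0.135,0.005,0.22],[0.003,0.003,0.005,-0.003,-0.142,0.005,0.22],[0.003,0.003,0.005,-0.003,-0.142,0.005,0.22]]'; python3 go.py .6098 -.227 .055 -.037 .698
```

```text
clock: 16.4
tool_pos: [0.5454, -0.2246, 0.1306]
orientation: [0.018, 0.94, -0.005, 0.341]
contact_force: [0.2, 0.3, -0.3]
finger_gap: 0.0668
grasp_force: 0.0
16.4 turn [ 0.0016 -0.0014 -0.0027] deg 0.2 shift [-0.0009 -0.0001  0.0994] len 0.099 F [ 0.2  0.3 -0.3] gap 0.0668 q [ 1.12  0.47 -0.81  2.3   2.76  0.16 -0.74]
```

```bash
python3 -m creep '[[0,0,0,0,0,0.012,0.22],[0,0,0,0,0,0.026,0.22],[0,0,0,0,0,0.04,0.22],[0,0,0,0,0,0.055,0.22],[0,0,0,0,0,0.07,0.22],[0,0,0,-0.001,0,0.083,0.22],[0,0,0,-0.001,0,0.093,0.22],[0,0,0,-0.001,0,0.098,0.22]]'; python3 go.py .6098 -.227 .055 -.037 .698
```

```text
clock: 17.2
tool_pos: [0.6095, -0.2254, 0.0559]
orientation: [0.017, 0.94, -0.005, 0.341]
contact_force: [-0.7, -0.2, -0.1]
finger_gap: 0.0664
grasp_force: 0.0
17.2 turn [ 0.0028 -0.0016 -0.0006] deg 0.2 shift [ 0.0003 -0.0016  0.0009] len 0.002 F [-0.7 -0.2 -0.1] gap 0.0664 q [ 0.92  0.67 -0.69  2.22  2.74  0.31 -0.7 ]
```

```bash
python3 -m creep '[[0,0,0,0,0,0,0.5],[0,0,0,0,0,0,0.7],[0,0,0,0,0,0,0.85],[0,0,0,0,0,0,1],[0,0,0,0,0,0,1],[0,0,0,0,0,0,1],[0,0,0,0,0,0,1],[0,0,0,0,0,0,1]]' 40; python3 go.py .6098 -.227 .055 -.037 .698
```

```text
clock: 18.0
tool_pos: [0.6087, -0.2275, 0.0573]
orientation: [0.018, 0.94, -0.006, 0.342]
contact_force: [-5.8, -3.0, 6.8]
finger_gap: 0.0134
grasp_force: 40.8
18.0 turn [-0.0007 -0.0006 -0.0014] deg 0.1 shift [0.0006 0.0005 0.0024] len 0.003 F [-5.8 -3.   6.8] gap 0.0134 q [ 0.93  0.67 -0.69  2.22  2.74  0.31 -0.7 ]
```

```bash
python3 -m creep '[[0,0,0,0,0.002,0,1],[0,0,0,0,0.006,0,1],[0,0,0,0,0.011,0,1],[0,0,0,0,0.016,0,1],[0,0,0,0,0.021,0,1],[0,0,0,0,0.026,0,1],[0,0,0,0,0.029,0,1],[0,0,0,0,0.03,0,1]]'
python3 -m creep '[[0,0,0,0,0.001,0,1],[0,0,0,0,0.0018,0,1],[0,0,0,0,0.0026,0,1],[0,0,0,0,0.0034,0,1],[0,0,0,0,0.0042,0,1],[0,0,0,0,0.005,0,1],[0,0,0,0,0.0058,0,1],[0,0,0,0,0.0066,0,1]]'
python3 -m creep '[[0,0,0,0,0.0008,0,1],[0,0,0,0,0.0016,0,1],[0,0,0,0,0.0024,0,1],[0,0,0,0,0.0032,0,1],[0,0,0,0,0.004,0,1],[0,0,0,0,0.0048,0,1],[0,0,0,0,0.0056,0,1],[0,0,0,0,0.0064,0,1]]'
```

```text
clock: 18.8
tool_pos: [0.6098, -0.1988, 0.0573]
orientation: [0.019, 0.94, -0.007, 0.342]
contact_force: [-4.9, -8.6, 6.3]
finger_gap: 0.0134
grasp_force: 40.9
clock: 19.6
tool_pos: [0.61, -0.1927, 0.0573]
orientation: [0.019, 0.94, -0.007, 0.342]
contact_force: [-5.4, -7.6, 4.6]
finger_gap: 0.0133
grasp_force: 40.8
clock: 20.4
tool_pos: [0.6102, -0.1869, 0.0573]
orientation: [0.02, 0.94, -0.008, 0.342]
contact_force: [-5.8, -9.6, 6.5]
finger_gap: 0.0131
grasp_force: 40.8
```

```bash
python3 -m creep '[[0,0,0,0,0.001,0,1],[0,0,0,0,0.002,0,1],[0,0,0,0,0.003,0,1],[0,0,0,0,0.004,0,1],[0,0,0,0,0.005,0,1],[0,0,0,0,0.006,0,1],[0,0,0,0,0.007,0,1],[0,0,0,0,0.008,0,1]]'
python3 -m creep '[[0,0,0,0,0.001,0,1],[0,0,0,0,0.002,0,1],[0,0,0,0,0.003,0,1],[0,0,0,0,0.004,0,1],[0,0,0,0,0.005,0,1],[0,0,0,0,0.006,0,1],[0,0,0,0,0.0065,0,1],[0,0,0,0,0.007,0,1]]'
```

```text
clock: 21.2
tool_pos: [0.6105, -0.1788, 0.0573]
orientation: [0.02, 0.94, -0.008, 0.342]
contact_force: [-5.9, -9.1, 5.7]
finger_gap: 0.0138
grasp_force: 40.8
clock: 22.0
tool_pos: [0.6108, -0.1717, 0.0573]
orientation: [0.02, 0.94, -0.008, 0.342]
contact_force: [-6.2, -9.8, 5.7]
finger_gap: 0.0137
grasp_force: 40.7
```

Run:
```python
from u import *; from station import bot
c=bot.capture("side"); t=bot.capture("top")
cv2.imwrite("pics/push.png",np.hstack([cv2.resize(c["image"][120:245,195:345],(400,333)),cv2.resize(t["image"][130:255,215:365],(400,333))])[:,:,::-1])
```

```text
(no output)
```

View pics/push.png

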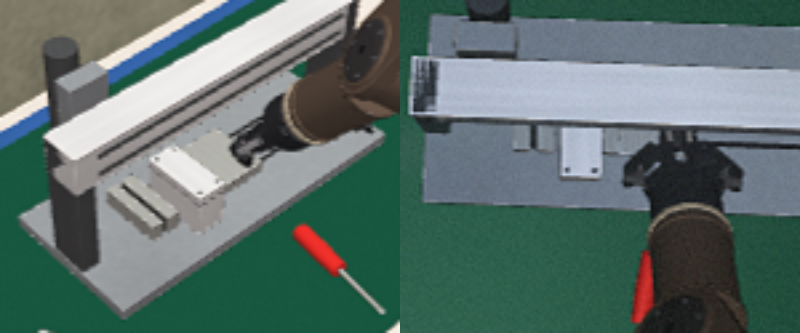

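The case at (580,152) is still square against the moving jaw and close to the stop jaw (545,138). I creep on in small steps and watch Fy.

```bash
python3 -m creep '[[0,0,0,0,0.0006,0,1],[0,0,0,0,0.0012,0,1],[0,0,0,0,0.0018,0,1],[0,0,0,0,0.0024,0,1],[0,0,0,0,0.003,0,1],[0,0,0,0,0.0035,0,1],[0,0,0,0,0.004,0,1],[0,0,0,0,0.0045,0,1]]'
python3 -m creep '[[0,0,0,0,0.0004,0,1],[0,0,0,0,0.0008,0,1],[0,0,0,0,0.0012,0,1],[0,0,0,0,0.0015,0,1],[0,0,0,0,0.0018,0,1],[0,0,0,0,0.002,0,1],[0,0,0,0,0.002,0,1],[0,0,0,0,0.002,0,1]]'
```

```text
clock: 22.9
tool_pos: [0.611, -0.1673, 0.0573]
orientation: [0.02, 0.94, -0.008, 0.342]
contact_force: [-5.7, -10.0, 4.8]
finger_gap: 0.0134
grasp_force: 40.7
clock: 23.7
tool_pos: [0.6111, -0.1652, 0.0573]
orientation: [0.02, 0.94, -0.008, 0.342]
contact_force: [-4.0, -8.4, 4.6]
finger_gap: 0.0135
grasp_force: 40.7
```

```bash
python3 -m creep '[[0,0,0,0,0.0003,0,1],[0,0,0,0,0.0006,0,1],[0,0,0,0,0.0009,0,1],[0,0,0,0,0.0012,0,1],[0,0,0,0,0.0015,0,1],[0,0,0,0,0.0015,0,1],[0,0,0,0,0.0015,0,1],[0,0,0,0,0.0015,0,1]]'
```

```text
clock: 24.5
tool_pos: [0.6111, -0.1643, 0.0573]
orientation: [0.02, 0.94, -0.008, 0.342]
contact_force: [-5.2, -11.5, 6.1]
finger_gap: 0.0133
grasp_force: 40.8
```

```bash
python3 -m creep '[[0,0,0,0,0.0002,0,1],[0,0,0,0,0.0004,0,1],[0,0,0,0,0.0006,0,1],[0,0,0,0,0.0008,0,1],[0,0,0,0,0.001,0,1],[0,0,0,0,0.001,0,1],[0,0,0,0,0.001,0,1],[0,0,0,0,0.001,0,1]]'
```

```text
clock: 25.3
tool_pos: [0.6111, -0.1641, 0.0573]
orientation: [0.02, 0.939, -0.009, 0.342]
contact_force: [-5.9, -11.9, 5.2]
finger_gap: 0.0135
grasp_force: 41.0
```

```bash
python3 -m creep '[[0,0,0,0,0.0003,0,1],[0,0,0,0,0.0006,0,1],[0,0,0,0,0.0009,0,1],[0,0,0,0,0.001,0,1],[0,0,0,0,0.001,0,1],[0,0,0,0,0.001,0,1],[0,0,0,0,0.001,0,1],[0,0,0,0,0.001,0,1]]'; python3 -c "
from station import bot
print(bot.state()['contact_force'],bot.state()['tool_pos'])"
```

```text
clock: 26.1
tool_pos: [0.6111, -0.1637, 0.0573]
orientation: [0.021, 0.939, -0.009, 0.342]
contact_force: [-6.8, -13.8, 6.0]
finger_gap: 0.0134
grasp_force: 41.1
[ -6.75250138 -13.80016173   5.9615001 ] [ 0.61111268 -0.16373722  0.05728929]
```

```bash
python3 -m creep '[[0,0,0,0,0.0003,0,1],[0,0,0,0,0.0006,0,1],[0,0,0,0,0.0009,0,1],[0,0,0,0,0.0012,0,1],[0,0,0,0,0.0015,0,1],[0,0,0,0,0.0015,0,1],[0,0,0,0,0.0015,0,1],[0,0,0,0,0.0015,0,1]]'
```

```text
clock: 26.9
tool_pos: [0.6112, -0.1633, 0.0573]
orientation: [0.021, 0.939, -0.01, 0.342]
contact_force: [-7.4, -17.2, 6.9]
finger_gap: 0.013
grasp_force: 41.2
```

```bash
python3 -m creep '[[0,0,0,0,0.0003,0,1],[0,0,0,0,0.0006,0,1],[0,0,0,0,0.0009,0,1],[0,0,0,0,0.0009,0,1],[0,0,0,0,0.0009,0,1],[0,0,0,0,0.0009,0,1],[0,0,0,0,0.0009,0,1],[0,0,0,0,0.0009,0,1]]'
```

```text
clock: 27.7
tool_pos: [0.6112, -0.163, 0.0573]
orientation: [0.022, 0.939, -0.01, 0.342]
contact_force: [-7.2, -18.2, 6.5]
finger_gap: 0.0135
grasp_force: 41.5
```

```bash
python3 -m creep '[[0,0,0,0,-0.0006,0,1],[0,0,0,0,-0.0012,0,1],[0,0,0,0,-0.0018,0,1],[0,0,0,0,-0.0024,0,1],[0,0,0,0,-0.003,0,1],[0,0,0,0,-0.0035,0,1],[0,0,0,0,-0.004,0,1],[0,0,0,0,-0.004,0,1]]'
```

```text
clock: 28.5
tool_pos: [0.6111, -0.1629, 0.0573]
orientation: [0.019, 0.94, -0.007, 0.342]
contact_force: [-5.1, -8.8, 3.3]
finger_gap: 0.0133
grasp_force: 40.8
```

```bash
python3 -m creep '[[0,0,0,0,-0.0005,0,1],[0,0,0,0,-0.001,0,1],[0,0,0,0,-0.0015,0,1],[0,0,0,0,-0.002,0,1],[0,0,0,0,-0.0024,0,1],[0,0,0,0,-0.0027,0,1],[0,0,0,0,-0.0027,0,1],[0,0,0,0,-0.0027,0,1]]'
```

```text
clock: 29.3
tool_pos: [0.6112, -0.1629, 0.0572]
orientation: [0.018, 0.94, -0.006, 0.342]
contact_force: [-5.4, -1.5, 5.6]
finger_gap: 0.0133
grasp_force: 40.9
```

```bash
python3 -m creep '[[0,0,0,0,0,0,0.9],[0,0,0,0,0,0,0.7],[0,0,0,0,0,0,0.6],[0,0,0,0,0,0,0.5],[0,0,0,0,0,0,0.5],[0,0,0,0,0,0,0.5],[0,0,0,0,0,0,0.5],[0,0,0,0,0,0,0.5]]' 20
```

```text
clock: 30.1
tool_pos: [0.6113, -0.1623, 0.0568]
orientation: [0.017, 0.94, -0.005, 0.341]
contact_force: [0.5, 0.4, 0.8]
finger_gap: 0.042
grasp_force: 0.0
```

```bash
python3 -m creep '[[0,0,0,0,0,-0.005,0.5],[0,0,0,0,0,-0.015,0.5],[0,0,0,0,0,-0.03,0.5],[0,0,0,0,0,-0.045,0.5],[0,0,0,0,0,-0.06,0.5],[0,0,0,0,0,-0.08,0.5],[0,0,0,0,0,-0.1,0.5],[0,0,0,0,0,-0.1,0.5]]'
python3 - <<'E'
from u import *; from station import bot
c=bot.capture("side"); t=bot.capture("top")
cv2.imwrite("pics/end.png",np.hstack([cv2.resize(c["image"][120:245,195:345],(400,333)),cv2.resize(t["image"][130:255,215:365],(400,333))])[:,:,::-1])
E
```

```text
clock: 30.9
tool_pos: [0.5458, -0.1604, 0.1351]
orientation: [0.017, 0.94, -0.006, 0.342]
contact_force: [0.3, -0.8, 0.4]
finger_gap: 0.0426
grasp_force: 0.0
```

View pics/end.png

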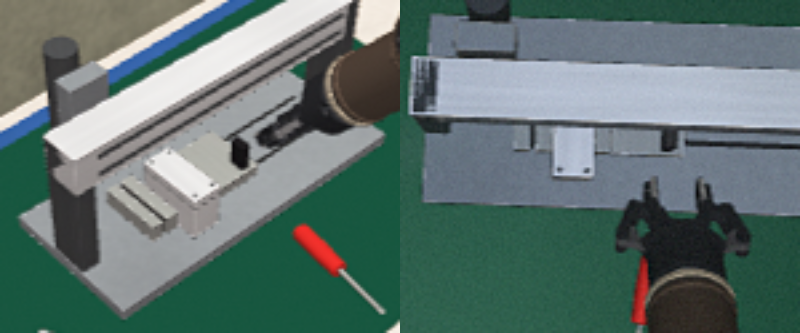

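The case at (573,152) sits square between the stop jaw and the moving jaw. The jaw travelled 64.6 mm, as predicted for contact, and the gripper is clear.

```bash
python3 -c "
from station import bot
print(bot.hand_in())"
```

```text
the job is handed in; nothing more can be done
None
```

I stood the case on the bed between the jaws, pressed the moving jaw up to about 10 N (estimated from wrist force), released it with the robot clear, and handed in; no verdict came back, and the hold after release was not measured.

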